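# Click the disc case lid shut, section by section

## Robot

A 6-joint arm with a two-finger parallel gripper is mounted at the origin on the work surface. World frame = base frame: x ahead of the robot, y to its left, z up, the work surface at z = 0. Lengths are in mm, angles in rad, forces in N, time in s.
With the tool pointing down it reaches from about 400 to 825 mm from the base axis. Payload 7 kg.
Tool frame: the origin (TCP) lies at the very end of the fingers, on their centre line; the grasp point (between the pads) lies 19 mm behind it; z points along the fingers, y is the direction in which the jaws open and shut (so a half turn about z gives the same grasp; the last joint's range is limited). The gripper opens to 88 mm and grips with 3 to 60 N. Pads are 19 mm wide; open, the fingers measure 130 mm over their backs; the gripper's body (78 mm by 193 mm) begins 47 mm behind the grasp point.
Start: joints at [1.441, 0.359, 0.012, 0, -1.224, -0.288], TCP at [273.887, 616.912, 226.561] pointing down, gripper open.
Joint ranges: [-3.07, 3.07], [-1.43, 2.12], [-1.02, 1.25], [-3.03, 1.67], [-3.05, -0], [-3.03, 3.03]. Speed limits (rad/s): [2.39, 2.39, 3.01, 3.14, 3.14, 3.14].

## Interface

Orientations are given as a unit quaternion [x, y, z, w].
In Python, from plant import bot gives the robot as it stands. Calls block until the motion is done:
- bot.move_ptp(position, orientation): joint-space move of the TCP to a pose.
- bot.line_to(position, velocity=150, ori=None): straight line of the TCP; ori=None keeps the orientation; velocity is the mean speed in mm/s.
- bot.move_joints(angles): joint-space move.
- bot.move_gripper(opening, force=None): finger opening in mm; force is the grip in N (None keeps the last); returns when the fingers have stopped.
- bot.pause(seconds).
- bot.solve_ik(position, orientation): joint angles nearest the present ones, or None.
- bot.read_state(): the state.
- bot.camera(name): name is "scene" or "top" or "wrist"; returns the picture (420x560x3 uint8, red, green, blue); there is no depth.
- bot.get_calibration(name): a dict with "fx", "fy", "cx", "cy" (pixels), "view" (4x4, takes a point from world to camera coordinates); the wrist camera has in their place "T_tool_cam" (4x4, takes a point from camera to tool coordinates, whose origin is the TCP and whose axes are the flange's). Camera axes: x right, y up, looking along -z (the intrinsics and any distortion apply to the point x, -y, -z); pixel columns grow to the right and rows downward; lengths in mm; the calibration is good to about 2 mm. A picture is of the moment at which its call begins: read the wrist's pose just before it. get_calibration takes no time and is no camera call.
A pose or a line that the arm cannot do raises bot.Unreachable and nothing moves.
- bot.close_job(): hands the job in, once; it reports no verdict.
The state is a dict: "t": time; "joint_pos": joint angles; "qvel": joint speeds; "tau": joint torques, N m; "tcp_pos": TCP position; "eef_rot": TCP orientation; "contact_force": force on the tool from outside, world axes, zero at the start; "moment": the same for the moment, N m; "width": finger opening in mm.
Only numpy, scipy, OpenCV 4.12 (cv2) and the standard library are available. Lean on these libraries where they do the work, as an engineer would, in place of code of your own. Each camera call takes 0.05 s, during which the arm holds its last target. There are 200 camera calls.

## Task

The snap-fit lid of the grinding-disc case lies in place, but its rim is not clicked down. Press the rim down from above with the fingertips, section by section: first the three plain sections, and last the one with the thumb tab, until all four have clicked shut and lie flush with the corners of the rim. Do not lift the case or shift it about, leave the things around it alone, and move clear when done.

Things in the scene. Friction and masses are not known exactly. Their poses are not given: they have to be found in the camera images.
- case: loose black case, 1.3 to 2.1 kg, 200 x 150 mm, with a grey snap-fit lid lying on it. Origin: centre of its underside; x along its long side, away from the thumb tab; z up. The lid rim has four sprung straight sections, one a side, between fixed corner pieces 28 mm square, tops at z 72 mm. Section tops: z 80 mm unclicked, 72 mm shut. Inside the rim a fixed panel is recessed to z 64 mm.
- rim_tab_top (a point): the middle of the top face of the lid rim section with the thumb tab, on the short side at the case's -x end (strip 28 mm wide in x, 90 mm long in y; the flat tab, 36 mm wide, sticks out 18 mm beyond it); z up. It moves down with the section.
- rim_tab (a joint): travel of rim_tab in m, downwards: 0 = standing 8 mm proud, 0.008 = clicked shut, flush with the rim's fixed corners. Snap action: it resists with about 10 N at the start of its travel and less further down, springs back up if let go in the first half of its travel, and past the middle jumps down and stays.
- rim_end_top (a point): the middle of the top face of the plain lid rim section on the other short side, at the case's +x end (strip 28 mm wide in x, 90 mm long in y); z up. It moves down with the section.
- rim_end (a joint): travel of rim_end in m, downwards: 0 = standing 8 mm proud, 0.008 = clicked shut, flush with the rim's fixed corners. Snap action: it resists with about 10 N at the start of its travel and less further down, springs back up if let go in the first half of its travel, and past the middle jumps down and stays.
- rim_left_top (a point): the middle of the top face of the plain lid rim section along the long side at the case's +y (strip 140 mm long in x, 28 mm wide in y); z up. It moves down with the section.
- rim_left (a joint): travel of rim_left in m, downwards: 0 = standing 8 mm proud, 0.008 = clicked shut, flush with the rim's fixed corners. Snap action: it resists with about 10 N at the start of its travel and less further down, springs back up if let go in the first half of its travel, and past the middle jumps down and stays.
- rim_right_top (a point): the middle of the top face of the plain lid rim section along the long side at the case's -y (strip 140 mm long in x, 28 mm wide in y); z up. It moves down with the section.
- rim_right (a joint): travel of rim_right in m, downwards: 0 = standing 8 mm proud, 0.008 = clicked shut, flush with the rim's fixed corners. Snap action: it resists with about 10 N at the start of its travel and less further down, springs back up if let go in the first half of its travel, and past the middle jumps down and stays.
- tape_measure: bystander: loose square black tape measure, 66 x 66 x 34 mm, lying flat; origin at the centre of its underside
- nozzle: bystander: loose copper gas nozzle standing upright, 28 mm across, 58 mm high; origin at the centre of its underside
- angle_iron: bystander: loose dark steel angle offcut, 80 x 50 mm, 50 mm high; origin at the centre of its underside
- wrench: bystander: loose steel wrench lying flat, 160 mm long along its x; origin on its underside

How it is judged (in metres and radians):
On the way, in this order (a step that is already met when the one before it is completed fails the run):
1. the three plain sections are clicked shut while the section with the thumb tab still stands up (value of joint each of rim_end, rim_left, rim_right above 0.0065 m and value of joint rim_tab below 0.003 m), for 0.2 s.
2. the section with the thumb tab is clicked shut (value of joint rim_tab above 0.0065 m), for 0.2 s.
At the end, for the whole second after the job is handed in: All four rim sections are clicked shut (each at least 6.5 mm down of 8), the case stands flat and at rest within 40 mm of where it stood, and the four things around it are within 30 mm of where they were (value of joint each of rim_end, rim_left, rim_right, rim_tab above 0.0065 m and distance of case from where it was at the start of the episode below 0.04 m and angle between case's own z axis and vertical below 0.05 rad and linear speed of case below 0.02 m/s and distance of each of tape_measure, nozzle, angle_iron, wrench from where it was at the start of the episode below 0.03 m); the robot touches nothing.
It fails at once if the case is lifted more than 10 mm (height (world z) of case above 0.01 m).
It fails at once if the case is tipped (angle between case's own z axis and vertical above 0.15 rad).
It fails at once if the case is shifted by more than 40 mm (distance of case from where it was at the start of the episode above 0.04 m).
It fails at once if one of the four things around the case is moved or lifted by more than 30 mm (distance of any of tape_measure, nozzle, angle_iron, wrench from where it was at the start of the episode above 0.03 m).
It also fails if it takes over 48 s, if anything falls off the work surface, if the arm or the gripper's body presses on something with over 40 N, if the wrist force passes 120 N, or if a joint passes its speed limit or range.

## Working session

There is one attempt and no reset: what is moved stays moved. The work goes in short steps, each a Python script; the robot and the scene stay as the last script left them, time stands still between calls to the robot, and variables do not carry over. Pictures are saved under pics/ and viewed, about 8 in all and at most 12, crops included, and the job is handed in when it is done.

```bash
mkdir -p pics; ls
python3 - <<'E'
from plant import bot
import cv2
for n in("top","scene"):
    cv2.imwrite(f"pics/{n}0.png",bot.camera(n)[:,:,::-1]); c=bot.get_calibration(n); print(n,c)
s=bot.read_state(); print(s)
print(bot.get_calibration("wrist"))
E
```

```text
pics
top {'fx': 400.2279777853957, 'fy': 400.2279777853957, 'cx': 280.93976489029177, 'cy': 200.30194430114278, 'view': array([[-2.90611069e-02, -9.99538080e-01,  8.89264139e-03,
         3.87381712e+01],
       [ 9.91601394e-01, -2.77064333e-02,  1.26329053e-01,
        -6.06417606e+02],
       [-1.26024316e-01,  1.24892177e-02,  9.91948533e-01,
        -6.74187220e+02],
       [ 0.00000000e+00,  0.00000000e+00,  0.00000000e+00,
         1.00000000e+00]])}
scene {'fx': 442.25145559091874, 'fy': 442.25145559091874, 'cx': 277.5264494492741, 'cy': 212.22189435713358, 'view': array([[ 9.72526270e-02,  9.95159445e-01,  1.41281600e-02,
        -9.07028057e+01],
       [-5.85278877e-01,  4.57037875e-02,  8.09542958e-01,
         2.88690132e+02],
       [ 8.04978610e-01, -8.69990929e-02,  5.86890616e-01,
        -1.34236724e+03],
       [ 0.00000000e+00,  0.00000000e+00,  0.00000000e+00,
         1.00000000e+00]])}
{'t': 0.1, 'joint_pos': array([ 1.44111177e+00,  3.59303519e-01,  1.11330649e-02, -3.20361433e-04,
       -1.22413209e+00, -2.88086782e-01]), 'qvel': array([ 7.36490502e-04, -1.2
[... 272 characters left out ...]
2]), 'eef_rot': array([ 9.78251001e-01, -2.07423211e-01, -9.05539169e-05,  7.62663835e-04]), 'contact_force': array([0.08711366, 1.41872544, 0.2536993 ]), 'moment': array([-0.03067673,  0.01666335,  0.02519039]), 'width': 87.47679505068265}
{'fx': 337.21205659676656, 'fy': 337.21205659676656, 'cx': 280.2860432272915, 'cy': 217.20912773615694, 'T_tool_cam': array([[-2.75013316e-04,  9.55585758e-01,  2.94713051e-01,
         8.06880088e+01],
       [ 9.99999943e-01,  3.20824853e-04, -1.07095224e-04,
        -9.02682465e-01],
       [-1.96889943e-04,  2.94713005e-01, -9.55585792e-01,
        -1.57402127e+02],
       [ 0.00000000e+00,  0.00000000e+00,  0.00000000e+00,
         1.00000000e+00]])}
```

View pics/top0.png

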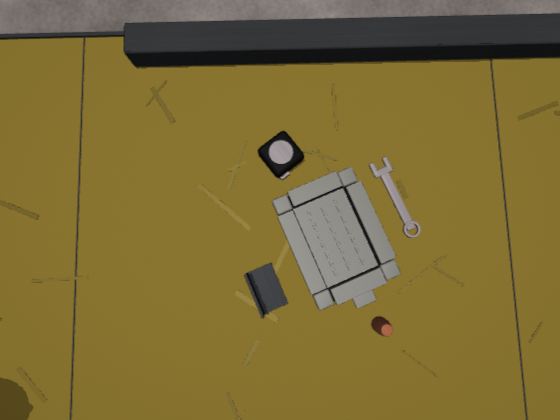

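View pics/scene0.png

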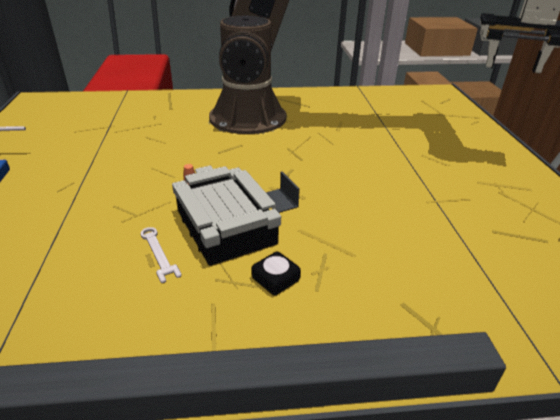

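The top view shows the grey lid with its corner pieces near (283,205), (348,178), (391,270) and (323,298). The thumb tab is at (364,299), on the side towards the robot. The bystanders stand clear of the case. Next I'll measure the lid pose.

```bash
cat > h.py <<'E'
import numpy as np, cv2
from plant import bot
from scipy.spatial.transform import Rotation as R
def cast(px,z,name="top"):
    c=bot.get_calibration(name); V=c["view"]; px=np.atleast_2d(px).astype(float)
    d=np.c_[(px[:,0]-c["cx"])/c["fx"],-(px[:,1]-c["cy"])/c["fy"],-np.ones(len(px))]@V[:3,:3]
    o=-V[:3,:3].T@V[:3,3]
    return o+d*((z-o[2])/d[:,2])[:,None]
def lid(im,seed=(335,235)):
    hsv=cv2.cvtColor(im,cv2.COLOR_RGB2HSV)
    m=((hsv[...,1]<70)&(hsv[...,2]>80)).astype(np.uint8)*255
    m=cv2.morphologyEx(m,cv2.MORPH_CLOSE,np.ones((9,9)))
    n,l,st,_=cv2.connectedComponentsWithStats(m)
    k=max(range(1,n),key=lambda i:st[i,4]*(200<st[i,0]+st[i,2]/2<420 and 150<st[i,1]+st[i,3]/2<320))
    full=(l==k).astype(np.uint8)*255
    body=cv2.morphologyEx(full,cv2.MORPH_OPEN,cv2.getStructuringElement(cv2.MORPH_ELLIPSE,(35,35)))
    return full,body
E
python3 - <<'E'
from h import *
im=cv2.imread("pics/top0.png")[:,:,::-1].copy()
full,body=lid(im)
p=np.argwhere(full)[:,::-1]; 
cs,_=cv2.findContours(body,cv2.RETR_EXTERNAL,cv2.CHAIN_APPROX_NONE)
w=cast(max(cs,key=len)[:,0],75)[:,:2].astype(np.float32)
r=cv2.minAreaRect(w); print(r); print(cv2.boxPoints(r))
tab=cast([[364,299]],75)[0]; print(tab)
o=im.copy(); c2,_=cv2.findContours(full,0,1); cv2.drawContours(o,c2,-1,(255,0,0),1); cv2.drawContours(o,cs,-1,(0,0,255),1)
o=cv2.resize(o[150:330,240:440],None,fx=3,fy=3,interpolation=cv2.INTER_CUBIC)
cv2.imwrite("pics/seg.png",o[:,:,::-1])
E
```

```text
((533.7264404296875, -70.50454711914062), (216.63449096679688, 154.75729370117188), 21.779504776000977)
[[ 404.4308    -38.838856]
 [ 461.8513   -182.54936 ]
 [ 663.0221   -102.17024 ]
 [ 605.60156    41.540268]]
[ 435.77834827 -109.46679933   75.        ]
```

View pics/seg.png

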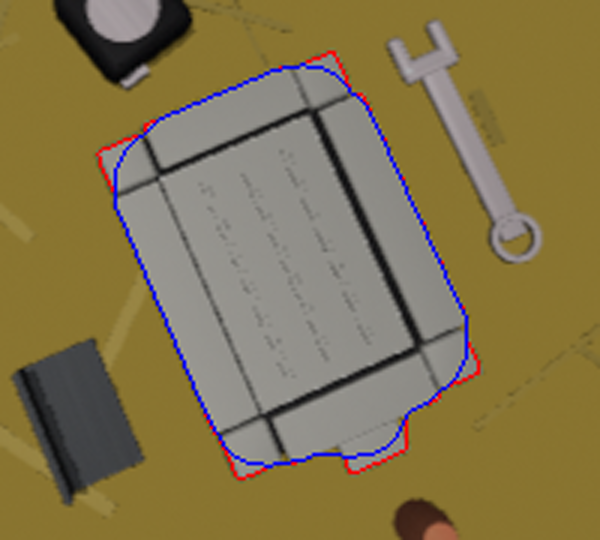

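The mask on the lid, tab included, is clean, so I'll fit its rectangle (200 + 18 mm tab) and go.

```bash
cat >> h.py <<'E'
def pose(im):
    full,_=lid(im); cs,_=cv2.findContours(full,cv2.RETR_EXTERNAL,cv2.CHAIN_APPROX_NONE)
    w=cast(max(cs,key=len)[:,0],75)[:,:2].astype(np.float32)
    (c,s,a)=cv2.minAreaRect(w)
    yaw=np.radians(a if s[0]>s[1] else a-90); yaw=(yaw+np.pi/2)%np.pi-np.pi/2
    u=np.array([np.cos(yaw),np.sin(yaw)])   # case +x points away from robot here
    return np.array(c)+9*u,yaw,s
E
python3 - <<'E'
from h import *
im=cv2.imread("pics/top0.png")[:,:,::-1].copy()
c,yaw,s=pose(im); print(c,np.degrees(yaw),s)
A=np.array([[np.cos(yaw),-np.sin(yaw)],[np.sin(yaw),np.cos(yaw)]])
S=dict(end=([86,0],0),left=([0,61],np.pi/2),right=([0,-61],np.pi/2),tab=([-86,0],0))
import json; out={}
q0=bot.read_state()["joint_pos"]
for k,(l,d) in S.items():
    p=c+A@np.array(l); a=yaw+d   # tool y along strip: strip dir = yaw+90+d
    best=None
    for h in(0,np.pi):
        q=(R.from_euler("z",a+h)*R.from_quat([1,0,0,0])).as_quat()
        for z in(130,70):
            j=bot.solve_ik([*p,z],q)
            print(k,p.round(1),h,z,None if j is None else np.round(j,2))
        if j is not None and (best is None or abs(j[5])<best[0]): best=(abs(j[5]),q.tolist())
    out[k]=(p.tolist(),best[1])
json.dump(out,open("t.json","w"))
for k,(p,q) in out.items(): print(k, R.from_quat(q).as_matrix()[:,1].round(2))
E
```

```text
[539.57030828 -68.49915727] 21.773696899414062 (222.29275512695312, 155.3606719970703)
end [619.4 -36.6] 0 130 [ 0.26  0.35 -0.24  0.   -0.98  1.7 ]
end [619.4 -36.6] 0 70 [ 0.26  0.41 -0.3   0.   -0.86  1.7 ]
end [619.4 -36.6] 3.141592653589793 130 [ 0.26  0.35 -0.24  0.   -0.98 -1.45]
end [619.4 -36.6] 3.141592653589793 70 [ 0.26  0.41 -0.3   0.   -0.86 -1.45]
left [516.9 -11.9] 0 130 None
left [516.9 -11.9] 0 70 None
left [516.9 -11.9] 3.141592653589793 130 [ 0.36  0.19 -0.47  0.   -0.92  0.02]
left [516.9 -11.9] 3.141592653589793 70 [ 0.36  0.26 -0.53  0.   -0.77  0.02]
right [ 562.2 -125.1] 0 130 [ 0.12  0.28 -0.34  0.   -0.95 -2.88]
right [ 562.2 -125.1] 0 70 [ 0.12  0.35 -0.41  0.   -0.82 -2.88]
right [ 562.2 -125.1] 3.141592653589793 130 [ 0.12  0.28 -0.34  0.   -0.95  0.26]
right [ 562.2 -125.1] 3.141592653589793 70 [ 0.12  0.35 -0.41  0.   -0.82  0.26]
tab [ 459.7 -100.4] 0 130 [ 0.2   0.11 -0.56  0.   -0.9   1.75]
tab [ 459.7 -100.4] 0 70 [ 0.2   0.19 -0.63  0.   -0.74  1.75]
tab [ 459.7 -100.4] 3.141592653589793 130 [ 0.2   0.11 -0.56  0.   -0.9  -1.4 ]
tab [ 459.7 -100.4] 3.141592653589793 70 [ 0.2   0.19 -0.63  0.   -0.74 -1.4 ]
end [-0.37  0.93  0.  ]
left [-0.93 -0.37  0.  ]
right [-0.93 -0.37  0.  ]
tab [-0.37  0.93  0.  ]
```

```bash
cat >> h.py <<'E'
import json
T=json.load(open("t.json"))
def press(k,zmin=71.0):
    p,q=T[k]
    bot.move_ptp([*p,120],q); bot.line_to([*p,86],100)
    z=84; peak=0
    while z>=zmin:
        bot.line_to([*p,z],20); s=bot.read_state(); f=s["contact_force"][2]
        print(k,z,s["tcp_pos"].round(1),round(f,1)); peak=max(peak,f)
        if f>28: break
        if z<=74 and peak>5 and s["tcp_pos"][2]<72.6 and f>8: break
        z-=1.5
    bot.line_to([*p,120],100); print("t",bot.read_state()["t"])
E
python3 - <<'E'
from h import *
bot.move_gripper(0,20)
p,q=T["end"]; bot.move_ptp([*p,180],q)
press("end")
E
```

```text
end 84 [619.8 -36.6  84.6] 0.2
end 82.5 [619.4 -36.6  82.5] 0.3
end 81.0 [619.3 -36.6  80.8] 0.1
end 79.5 [619.6 -36.6  80.2] 8.0
end 78.0 [619.7 -36.6  78.3] 3.5
end 76.5 [619.2 -36.6  76. ] 0.7
end 75.0 [619.3 -36.6  74.7] -0.8
end 73.5 [619.3 -36.6  73.4] 0.6
end 72.0 [619.7 -36.6  72.3] 2.9
t 7.8667
```

Run:
```python
from h import *
for k in("left","right"): press(k,70.5)
p=np.array(T["right"][0])
bot.move_joints(bot.read_state()["joint_pos"]+np.array([1.0,0,0,0,0,0]))
im=bot.camera("top"); print(pose(im))
sc=bot.camera("scene")
o=np.hstack([cv2.resize(im[150:330,240:440],(400,360),interpolation=cv2.INTER_CUBIC),cv2.resize(sc[150:310,130:310],(400,360),interpolation=cv2.INTER_CUBIC)])
cv2.imwrite("pics/mid.png",o[:,:,::-1]); print(bot.read_state()["t"])
```

```text
left 84 [517.2 -11.8  84.4] 0.2
left 82.5 [516.9 -11.8  82.6] 0.1
left 81.0 [516.8 -11.9  80.9] 1.1
left 79.5 [517.1 -11.8  80. ] 8.8
left 78.0 [517.2 -11.8  78.3] 3.1
left 76.5 [516.8 -11.9  76.1] -0.5
left 75.0 [516.8 -11.9  74.7] -0.3
left 73.5 [516.8 -11.9  73.3] -0.1
left 72.0 [517.2 -11.8  72.3] 2.4
left 70.5 [517.3 -11.8  72.1] 18.3
t 12.8167
right 84 [ 562.5 -125.    84.5] -0.1
right 82.5 [ 562.2 -125.2   82.5] -1.0
right 81.0 [ 562.1 -125.2   80.9] 0.2
right 79.5 [ 562.4 -125.2   80.2] 8.3
right 78.0 [ 562.4 -125.2   78.4] 4.2
right 76.5 [ 562.  -125.1   76.1] -0.6
right 75.0 [ 562.  -125.1   74.7] -0.1
right 73.5 [ 562.1 -125.2   73.4] 0.9
right 72.0 [ 562.4 -125.2   72.3] 2.5
right 70.5 [ 562.5 -125.2   72.1] 16.0
t 17.0083
(array([538.61518754, -67.60319226]), np.float64(0.37999889922381347), (221.18345642089844, 153.489990234375))
19.1
```

View pics/mid.png

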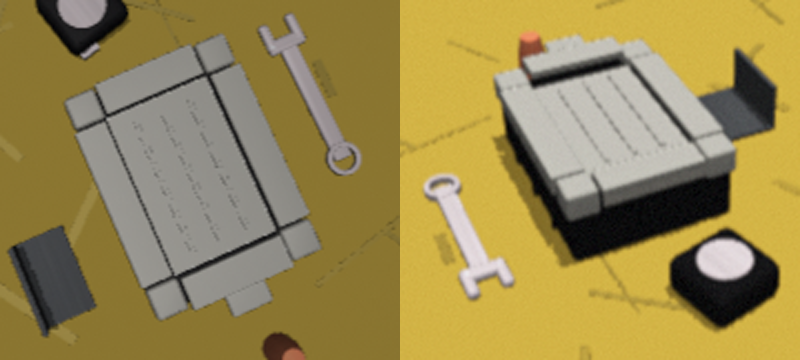

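The thumb-tab section still stands proud in the scene view (right half, near (575,60)), and the other three sections look flush. The case and bystanders look unmoved. I'll confirm the end section by touch, since it got only a light final push. Then I'll press the tab section.

Run:
```python
from h import *
p,q=T["end"]; bot.move_ptp([*p,120],q)
for z in(77,74,70.5):
    bot.line_to([*p,z],40); s=bot.read_state(); print("end check",z,s["tcp_pos"].round(1),s["contact_force"].round(1))
bot.line_to([*p,120],100)
press("tab",70.5)
bot.move_joints(bot.read_state()["joint_pos"]+np.array([1.0,0,0,0,0,0]))
im=bot.camera("top"); print(pose(im))
sc=bot.camera("scene")
o=np.hstack([cv2.resize(im[130:350,240:440],(364,400),interpolation=cv2.INTER_CUBIC),cv2.resize(sc[150:310,140:310],(425,400),interpolation=cv2.INTER_CUBIC)])
cv2.imwrite("pics/fin.png",o[:,:,::-1]); print(bot.read_state()["t"])
```

```text
end check 77 [619.7 -36.6  77.3] [0.2 0.1 0.3]
end check 74 [619.3 -36.6  73.9] [ 0.2  0.4 -0.1]
end check 70.5 [620.1 -36.6  72.1] [-3.7  1.6 11.5]
tab 84 [ 460.  -100.4   84.4] -0.5
tab 82.5 [ 459.7 -100.4   82.6] -0.4
tab 81.0 [ 459.6 -100.4   80.9] -0.5
tab 79.5 [ 459.9 -100.4   80.1] 9.6
tab 78.0 [ 459.9 -100.4   78.4] 6.0
tab 76.5 [ 459.8 -100.4   76.6] 1.1
tab 75.0 [ 459.5 -100.4   74.7] 0.3
tab 73.5 [ 459.6 -100.4   73.3] 0.8
tab 72.0 [ 459.9 -100.4   72.3] 3.6
tab 70.5 [ 460.  -100.4   72. ] 21.8
t 27.6083
(array([539.35346779, -67.30834418]), np.float64(0.379999198829436), (219.59356689453125, 153.49000549316406))
29.3583
```

View pics/fin.png

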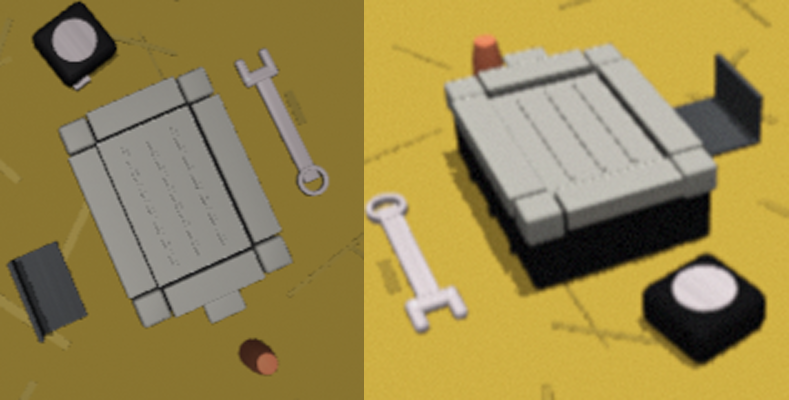

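All four sections now look flush, including the tab section at (540,75) in the right half. The case and bystanders haven't moved and the arm is clear, so I'm handing it in.

```bash
python3 -c "
from plant import bot
print(bot.read_state()['contact_force'].round(1)); bot.close_job()"
```

```text
[-1.   0.4  0.5]
the job is handed in; nothing more can be done
```

All four rim sections are clicked shut, and I handed the job in at about 29 s of the 48 s allowed. I located the case in the top view and pressed with closed fingertips in the order end, left, right, then the thumb-tab section last.

- **Clicks:** each section met the fingertips at about z 80 mm with 8–10 N. The resistance fell to nearly nothing past the middle, and each one finally bottomed out at about 72 mm against 12–22 N.
- **Repeat check:** the first press on the end section stopped with only 2.9 N at the bottom. I went back before pressing the tab section and found nothing at 77 or 74 mm and firm contact at 72.1 mm, so it had stayed shut.
- **Surroundings:** the last pictures show all sections flush. The case's measured position changed by about 1 mm, which is within measuring error. The bystanders look unmoved, judged by eye only, and the arm was clear with almost no contact force.
- **Disagreement:** the lid first measured about 4–5 mm larger than its nominal size in the image. This was probably blur at the mask edge, and it did not affect the pressing.

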